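# Shut up the artist's paint box

### The job

Close the wooden paint box for the day: with closed fingertips push both open drawers fully home, in either order, and only then push the raised lid over from behind and down until it lies flat on the box. Push gently, without slamming the drawers or the lid or forcing a drawer, never pull the drawers or the lid further open, and do not pick up or shift any of the jars, bottles and brushes standing around.

Things in the scene. Friction and masses are not known exactly. Their poses are not given: they have to be found in the camera images.
- paintbox: Wooden paint box, fixed to the table, 160 x 280 mm (its x, y), 65 mm high to its rim without the lid. Origin: centre of its underside on the table. Its -x axis points out of the front, where the two drawers are; +x is the hinged back; z is up. It stands at a different place and turned differently each time; the drawers face to the robot's left or half-left towards it. The upper 15 mm is an open tray with pans of colour.
- drawer_left (a joint): Opening of the drawer on the left as one faces the drawer fronts (the box's +y half), in m: 0 = fully home, fronts flush with the box; up to 0.1 open. It slides along the box's x axis and stays where it is left; about 2 N moves it. Front panel 135 mm wide, from 4 to 58 mm above the table, its outer face 80 mm in front of the box's origin when home.
- drawer_right (a joint): Opening of the other drawer (the box's -y half), same build and meaning.
- knob_left (a point): Centre of the flat outer end of the left drawer's brass knob: 20 mm diameter, standing 18 mm out from the middle of the drawer front, 28 mm above the table; 98 mm in front of the box's origin when the drawer is home, 69.5 mm to the box's +y side. Axes as the box's.
- knob_right (a point): The same point of the right drawer's knob, 69.5 mm to the box's -y side. Axes as the box's.
- lid (a joint): Angle of the lid in rad: 0 = lying flat on the box, pi/2 = upright, stop at 1.8. The hinge is stiff: the lid stays where it is left and does not fall. About 2 to 4 N at its free edge moves it.
- lid_hinge (a point): Middle of the hinge line, which runs along the box's y axis on the back rim, 80 mm behind the box's origin (its +x) and 65 mm above the table. Axes as the box's.
- lid_edge (a point): Middle of the lid's free edge, on its outer face (the upper face once shut), 168 mm from the hinge line. Axes fixed to the lid: -x runs from hinge to free edge, z out of the outer face. The lid is a wooden board 168 x 284 mm, 9 mm thick, its inner face passing through the hinge line; a lip 6 mm thick reaches 14 mm inward along the free edge and covers the top of the drawer fronts once shut. The outer face is bare.
- jar_ochre: Low paint jar with yellow cap, 52 mm diameter, 50 mm high, on the table to the robot's left, out in front of the drawers. Origin at its underside. Loose; leave alone.
- jar_red: Low paint jar with red cap, 52 mm diameter, 50 mm high, near the box's -y end. Origin at its underside. Loose; leave alone.
- bottle_blue: Blue paint bottle, 36 mm diameter, 105 mm high, standing to the robot's left. Origin at its underside. Loose; leave alone.
- bottle_white: White paint bottle, same size and row. Leave alone.
- bottle_black: Black paint bottle, same size and row. Leave alone.
- brush: Paint brush 200 mm long lying flat on the table behind the box. Origin on its underside. Loose; leave alone.
- brush_pot: White pot, 76 mm diameter, with brushes standing in it to about 210 mm high, to the robot's right. Origin at its underside. Loose; leave alone.

How it is judged:
On the way, in this order (a step that is already met when the one before it is completed fails the run):
1. both drawers are fully home while the lid is still up (value of joint each of drawer_left, drawer_right below 0.004 m and value of joint lid above 0.5 rad), for 0.2 s.
2. the lid is pushed down flat (value of joint each of drawer_left, drawer_right below 0.004 m and value of joint lid below 0.04 rad), for 0.2 s.
At the end, for the whole second after the job is handed in: Both drawers within 4 mm of fully home, the lid within 0.04 rad of flat, and every jar, bottle, brush and pot within 15 mm of where it stood (all of step 2 and distance of each of jar_ochre, jar_red, bottle_blue, bottle_white, bottle_black, brush, brush_pot from where it was at the start of the episode below 0.015 m); the robot touches nothing.
It fails at once if a jar, bottle, brush or the pot was lifted, knocked or shifted more than 15 mm (distance of any of jar_ochre, jar_red, bottle_blue, bottle_white, bottle_black, brush, brush_pot from where it was at the start of the episode above 0.015 m).
It fails at once if a drawer was pulled further open, beyond 85 mm (value of joint any of drawer_left, drawer_right above 0.085 m).
It fails at once if the lid was pushed further open, beyond 1.7 rad (value of joint lid above 1.7 rad).
It fails at once if a drawer was slammed faster than 0.8 m/s or the lid faster than 4 rad/s (velocity of joint any of drawer_left, drawer_right below -0.8 m/s or velocity of joint lid below -4 rad/s).
It fails at once if a drawer was forced, pressed with more than 50 N (contact force between the fingers and drawer_left above 50 N or contact force between the fingers and drawer_right above 50 N).
It also fails if it takes over 61 s, if anything falls off the work surface, if the arm or the gripper's body presses on something with over 40 N, if the wrist force passes 120 N, or if a joint passes its speed limit or range.

### The arm

A 6-joint arm with a two-finger parallel gripper is mounted at the origin on the work surface. World frame = base frame: x ahead of the robot, y to its left, z up, the work surface at z = 0. Lengths are in m, angles in rad, forces in N, time in s.
With the tool pointing down it reaches from about 0.325 to 0.775 m from the base axis. Payload 5.5 kg.
Tool frame: the origin (TCP) lies between the finger pads; the fingertips stand 8 mm ahead of it and the grasp point (between the pads) lies 11 mm behind it (tcp_to_tips is the distance from the TCP to the fingertips, in m); z points along the fingers, y is the direction in which the jaws open and shut (so a half turn about z gives the same grasp; the last joint's range is limited). The gripper opens to 88 mm and grips with 3 to 60 N. Pads are 20 mm wide; open, the fingers measure 115 mm over their backs; the gripper's body (75 mm by 178 mm) begins 61 mm behind the grasp point.
Start: joints at [1.228, 0.091, 1.231, -0, 1.82, -0.057], TCP at [0.169, 0.576, 0.231] pointing down, gripper open.
Joint ranges: [-2.87, 2.87], [-0.86, 2.18], [0.17, 2.46], [-1.51, 4.65], [0.06, 2.69], [-2.65, 2.65]. Speed limits (rad/s): [2.57, 2.57, 3.01, 3.14, 3.14, 3.14].

### API

Orientations are given as a unit quaternion [w, x, y, z].
In Python, from bench import * gives the robot as it stands. Calls block until the motion is done:
- move_to(position, orientation): joint-space move of the TCP to a pose.
- move_l(position, speed=0.15, orientation=None): straight line of the TCP; orientation=None keeps the orientation; speed is the mean speed in m/s.
- movej(angles): joint-space move.
- gripper_open() and close(): open the fingers fully, or close them until they stop; the grip force is fixed at half the most.
- hold(seconds).
- inverse_kinematics(position, orientation): joint angles nearest the present ones, or None.
- state(): the state.
- get_image(name): name is "scene" or "top" or "wrist"; returns a dict with "frame" (420x560x3 uint8, blue, green, red), "depth" (420x560 float32, m along the optical axis (not along the pixel's ray), 0 where there is no reading), "camera_matrix" (3x3 intrinsics, pixels), "k1" (the pictures are not rectified: a ray, as slopes to the right and down, at radius r is drawn at 1 + k1 r^2 times it, then the intrinsics apply), "view" (4x4, takes a point from world to camera coordinates). Camera axes: x right, y up, looking along -z (the intrinsics and any distortion apply to the point x, -y, -z); pixel columns grow to the right and rows downward; lengths in m; the calibration is good to about 2 mm. A picture is of the moment at which its call begins.
A pose or a line that the arm cannot do raises IKError and nothing moves.
- job_done(): hands the job in, once; it reports no verdict.
The state is a dict: "time": time; "joint_pos": joint angles; "dq": joint speeds; "joint_torque": joint torques, N m; "ee_pos": TCP position; "ee_rot": TCP orientation; "ft_force": force on the tool from outside, world axes, zero at the start; "moment": the same for the moment, N m; "finger_gap": finger opening in m.
Only numpy, scipy, OpenCV 4.12 (cv2) and the standard library are available. Lean on these libraries where they do the work, as an engineer would, in place of code of your own. Each camera call takes 0.05 s, during which the arm holds its last target.

## Working session

There is one attempt and no reset: what is moved stays moved. The work goes in short steps, each a Python script; the robot and the scene stay as the last script left them, time stands still between calls to the robot, and variables do not carry over. Pictures are saved under pics/ and viewed, and the job is handed in when it is done.

```bash
ls; mkdir -p pics
python3 - <<'E'
from bench import *
import cv2,pickle
d={}
for n in ["scene","top","wrist"]:
    im=get_image(n); d[n]=im; cv2.imwrite(f"pics/a_{n}.png",im["frame"])
    print(n,im["camera_matrix"].tolist(),im["k1"],im["view"].tolist())
pickle.dump(d,open("a.pkl","wb"))
print(state())
E
```

```text
pics
scene [[509.67736242295126, 0.0, 277.85897625162454], [0.0, 509.67736242295126, 214.6731024174706], [0.0, 0.0, 1.0]] -0.08757395066390433 [[-0.23202255725792972, 0.9727081361683128, 0.0021011319465940544, 0.15909155409157433], [-0.7879743071839691, -0.18922314124460082, 0.5859104829540682, 0.3600771201099439], [0.5703174766228316, 0.1342888105893119, 0.8103730568133871, -1.6151727272353544], [0.0, 0.0, 0.0, 1.0]]
top [[465.2231976012293, 0.0, 275.35556507469585], [0.0, 465.2231976012293, 211.6175092441846], [0.0, 0.0, 1.0]] -0.14334440314485106 [[-0.071819470410382, -0.9974175090191346, 0.0005257109818290182, -0.002071241640230695], [0.9702812168471523, -0.06974338151470455, 0.23171150374658508, -0.5352542753775342], [-0.23107644601642457, 0.017151484978231917, 0.9727844070807565, -1.0779066157140709], [0.0, 0.0, 0.0, 1.0]]
wrist [[348.8427516317058, 0.0, 278.30315225263973], [0.0, 348.8427516317058, 212.7814538329367], [0.0, 0.0, 1.0]] -0.04577340891222603 [[0.28260721043493486, 0.9592331328450272, -0.0022274340622178345, -0.5984472904692735], [-0.9194081189894717, 0.2702104211
[... 157 characters left out ...]
]
{'time': 0.15, 'joint_pos': array([ 1.22828504e+00,  9.17196317e-02,  1.23160447e+00,  1.22668690e-05,
        1.81983735e+00, -5.67134175e-02]), 'dq': array([ 7.91278603e-06, -1.15656417e-03, -4.96737292e-03,  1.02182623e-03,
        4.36225369e-04, -1.48359651e-03]), 'joint_torque': array([ 1.43396705e-03, -4.47047067e+01, -4.06907380e+01,  6.98755402e-02,
        2.74920696e-02, -1.27569483e-04]), 'ee_pos': array([0.16908441, 0.5754504 , 0.22974915]), 'ee_rot': array([-1.61365767e-04,  1.42411561e-01,  9.89807220e-01, -7.67646764e-04]), 'ft_force': array([-0.53549034,  0.65742422, -0.7528369 ]), 'moment': array([-0.01738471,  0.00028513, -0.07230454]), 'finger_gap': 0.08788688354149667}
```

View pics/a_scene.png

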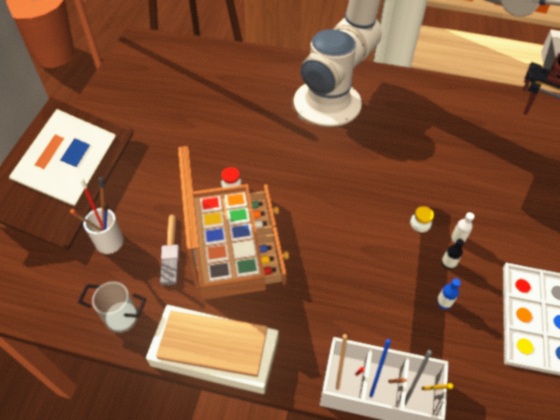

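View pics/a_top.png

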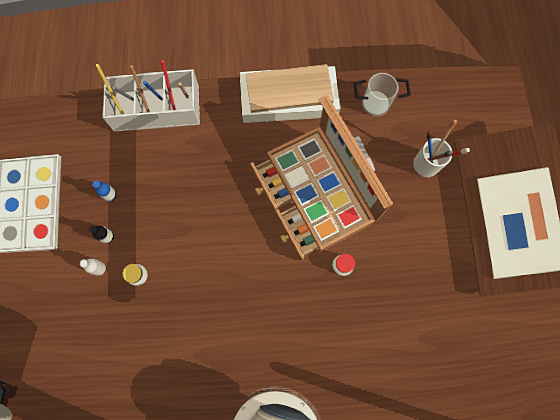

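View pics/a_wrist.png

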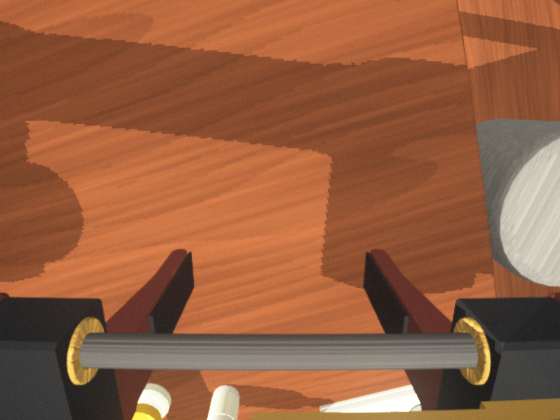

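The scene view shows the box at about (240,240), fronts facing image right. In the top view the box is at about (315,190), with both drawers open to the left and the knobs near (259,191) and (284,239). The lid is near upright along (355,150). The red jar is at (344,264), the brush lies behind the lid near (365,150) and the pot is at (433,157). Next I'll crop in and turn pixels into points.

```bash
cat > h.py <<'E'
import numpy as np,cv2,pickle
def cloud(im):
    K=im["camera_matrix"];d=im["depth"];h,w=d.shape
    u,v=np.meshgrid(np.arange(w,dtype=float),np.arange(h,dtype=float))
    p=np.stack([u,v],-1).reshape(-1,1,2)
    n=cv2.undistortPoints(p,np.array(K,float),np.array([im["k1"],0,0,0.]))[:,0]
    z=d.reshape(-1)
    c=np.stack([n[:,0]*z,-n[:,1]*z,-z],-1)
    V=np.array(im["view"]);R=V[:3,:3];t=V[:3,3]
    return ((c-t)@R).reshape(h,w,3)
def proj(im,P):
    P=np.atleast_2d(P);V=np.array(im["view"]);c=P@V[:3,:3].T+V[:3,3]
    a=c[:,0]/-c[:,2];b=-c[:,1]/-c[:,2];r=1+im["k1"]*(a*a+b*b);K=im["camera_matrix"]
    return np.stack([K[0,0]*a*r+K[0,2],K[1,1]*b*r+K[1,2]],-1)
def ray(im,uv,z):
    n=cv2.undistortPoints(np.array(uv,float).reshape(-1,1,2),np.array(im["camera_matrix"],float),np.array([im["k1"],0,0,0.]))[:,0]
    V=np.array(im["view"]);R=V[:3,:3];o=-R.T@V[:3,3]
    d=np.c_[n[:,0],-n[:,1],-np.ones(len(n))]@R
    return o+d*((z-o[2])/d[:,2])[:,None]
E
python3 - <<'E'
from h import *
d=pickle.load(open("a.pkl","rb"))
im=d["top"];C=cloud(im)
for n,uv in dict(knobL=(259,191),knobR=(284,239),table=(200,200),table2=(420,330),redcap=(344,263),ochre=(134,272),pot=(433,150),lidtop=(355,150)).items():
    print(n,C[uv[1],uv[0]].round(3))
cv2.imwrite("pics/t1.png",cv2.resize(im["frame"][80:280,225:455],None,fx=3,fy=3,interpolation=cv2.INTER_CUBIC))
s=d["scene"];cv2.imwrite("pics/s1.png",cv2.resize(s["frame"][130:310,150:310],None,fx=3.3,fy=3.3,interpolation=cv2.INTER_CUBIC))
E
```

```text
knobL [ 0.596 -0.003  0.037]
knobR [ 0.468 -0.057  0.04 ]
table [ 0.594  0.153 -0.   ]
table2 [ 0.219 -0.381 -0.001]
redcap [ 0.397 -0.198  0.051]
ochre [0.411 0.316 0.047]
pot [ 0.679 -0.471  0.033]
lidtop [ 0.617 -0.219  0.234]
```

View pics/t1.png

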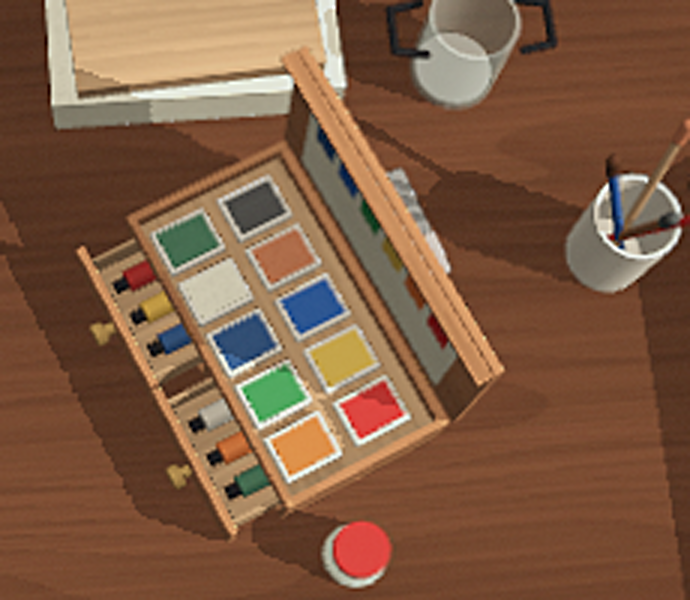

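View pics/s1.png

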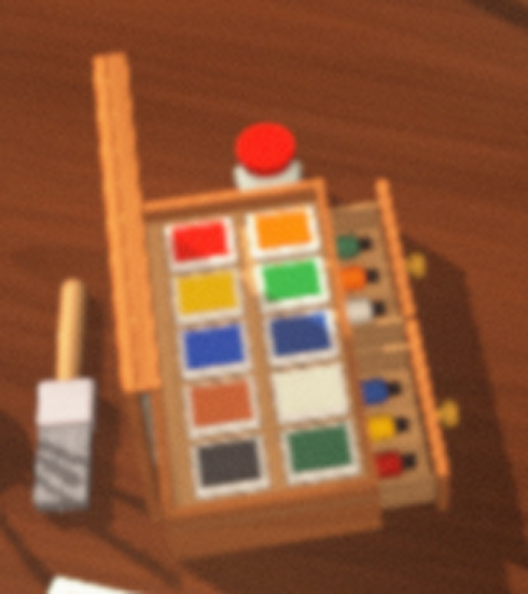

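Run:
```python
from h import *
d=pickle.load(open("a.pkl","rb"))
im=d["top"];C=cloud(im)
cr=np.array([(135,218),(287,508),(447,425),(283,148)])/3+[225,80]
W=ray(im,cr,0.065)[:,:2]
M=np.array([(-.08,.14),(-.08,-.14),(.08,-.14),(.08,.14)])
Q=W-W.mean(0);U,S,Vt=np.linalg.svd(M.T@Q);R=(U@Vt).T
c=W.mean(0);print("corners c",c,"yaw",np.arctan2(R[1,0],R[0,0]),"resid",(Q-M@R.T).round(4).tolist())
# refine with depth: rim-level/ tray points
P=C[(C[...,2]>0.058)&(C[...,2]<0.068)&(C[...,0]>.35)&(C[...,0]<.8)&(abs(C[...,1]+.13)<.25)]
L=(P[:,:2]-c)@R
print("rim extents",np.percentile(L,[0.5,2,98,99.5],axis=0))
print(len(P))
# all points in box frame
A=C.reshape(-1,3);L=np.c_[(A[:,:2]-c)@R,A[:,2]]
m=(abs(L[:,0])<.35)&(abs(L[:,1])<.25)&(L[:,2]>.1);T=L[m]
print("lid pts",len(T))
top=T[(T[:,2]>np.percentile(T[:,2],97)-.02)]
print("lid top x pct",np.percentile(top[:,0],[2,25,50,75,98]),"z",np.percentile(T[:,2],[50,90,97,99.5]),"y",T[:,1].min(),T[:,1].max())
# inner face plane
I=T[(T[:,2]>.12)&(T[:,2]<.2)&(abs(T[:,1])<.12)]
f=np.polyfit(I[:,2],I[:,0],1);print("inner x(z)",f, "x at .065",np.polyval(f,.065),"ang",np.pi/2+np.arctan(f[0]), len(I))
for s,n in((1,'L'),(-1,'R')):
    k=(abs(L[:,1]-s*.0695)<.05)&(L[:,2]>.045)&(L[:,2]<.062)&(L[:,0]<-.085)
    kn=(abs(L[:,1]-s*.0695)<.014)&(L[:,2]>.022)&(L[:,2]<.042)&(L[:,0]<-.085)&(L[:,0]>-.25)
    print(n,"front outer x",np.percentile(L[k,0],[1,3,50,90]),k.sum(),"knob",L[kn].min(0),L[kn].max(0),np.median(L[kn],0),kn.sum())
print("origin",c, "brush etc in box frame")
for n,uv in dict(red=(344,263),ochre=(134,272),pot=(433,157),blue=(103,190),black=(104,234),white=(93,267)).items():
    p=C[uv[1],uv[0]];print(n,p.round(3),((p[:2]-c)@R).round(3))
low=(L[:,2]>.006)&(L[:,2]<.05)&(L[:,0]>.09)&(L[:,0]<.2)&(abs(L[:,1])<.16)
print("brush",low.sum(),L[low].min(0),L[low].max(0))
# from scene
C2=cloud(d["scene"]);L2=C2.reshape(-1,3);L2=np.c_[(L2[:,:2]-c)@R,L2[:,2]]
low=(L2[:,2]>.004)&(L2[:,2]<.05)&(L2[:,0]>.095)&(L2[:,0]<.25)&(abs(L2[:,1])<.2)
print("brush s",low.sum(),np.percentile(L2[low],[1,50,99],axis=0))
m=(L2[:,2]>.1)&(abs(L2[:,0])<.2)&(abs(L2[:,1])<.16);print("lid s",np.percentile(L2[m],[1,50,99],axis=0))
for s in(1,-1):
    kn=(abs(L2[:,1]-s*.0695)<.014)&(L2[:,2]>.022)&(L2[:,2]<.042)&(L2[:,0]<-.085)&(L2[:,0]>-.25)
    print(L2[kn].min(0),L2[kn].max(0),kn.sum())
np.savez("box.npz",c=c,R=R)
```

```text
corners c [ 0.58801546 -0.15726381] yaw -1.1689331653742039 resid [[0.0015, -0.0091], [0.0045, -0.0041], [0.0002, 0.0059], [-0.0061, 0.0073]]
rim extents [[-0.12602809 -0.13613069]
 [-0.12398314 -0.13355743]
 [ 0.07533794  0.14043516]
 [ 0.07761104  0.14317421]]
3366
lid pts 3839
lid top x pct [-0.24983209 -0.24983209 -0.24983209 -0.24983209 -0.24983209] z [0.23243178 1.17259641 1.17259641 1.17259641] y -0.23923722021236515 0.1957782488882852
inner x(z) [ 0.99388682 -0.02813361] x at .065 0.036469032382207243 ang 2.3531285386718412 972
L front outer x [-0.59324675 -0.5873193  -0.49620859 -0.12102013] 333 knob [-0.14502635  0.05729417  0.02258172] [-0.0852061   0.08142012  0.04189194] [-0.10576148  0.07035991  0.03282293] 108
R front outer x [-0.12625303 -0.12607582 -0.12241879 -0.11897821] 139 knob [-0.14380633 -0.08339873  0.02287442] [-0.08514804 -0.0564806   0.04162367] [-0.10687041 -0.06823369  0.0318669 ] 112
origin [ 0.58801546 -0.15726381] brush etc in box frame
red [ 0.397 -0.198  0.051] [-0.038 -0.192]
ochre [0.411 0.316 0.047] [-0.505  0.022]
pot [ 0.642 -0.448  0.082] [ 0.289 -0.064]
blue [0.617 0.386 0.075] [-0.489  0.24 ]
black [0.507 0.385 0.066] [-0.531  0.137]
white [0.425 0.41  0.073] [-0.586  0.072]
brush 180 [ 0.09482739 -0.15591453  0.00600204] [0.19965654 0.15179136 0.02454567]
brush s 1180 [[ 0.10789306 -0.13002525  0.00427417]
 [ 0.14523416  0.04699369  0.01667254]
 [ 0.24803385  0.19752931  0.04942422]]
lid s [[ 0.05619002 -0.13049515  0.10945118]
 [ 0.07007368  0.04743513  0.23077952]
 [ 0.08070355  0.15025458  0.23466371]]
[-0.14237199  0.06173987  0.02229114] [-0.08503854  0.08343373  0.04048976] 94
[-0.14091667 -0.07588379  0.02201397] [-0.08547564 -0.05582754  0.0418666 ] 81
```

Run:
```python
from h import *
d=pickle.load(open("a.pkl","rb"));b=np.load("box.npz");c,R=b["c"],b["R"]
for n in("top","scene"):
    A=cloud(d[n]).reshape(-1,3);L=np.c_[(A[:,:2]-c)@R,A[:,2]]
    m=(L[:,2]>.056)&(L[:,2]<.07)&(L[:,1]>-.2)&(L[:,1]<.2)
    P=L[m]
    for s in(1,-1):
        q=[]
        for x in np.arange(-.06,.06,.005):
            k=P[abs(P[:,0]-x)<.004]
            if len(k): q.append((x,(s*k[:,1]).max()*s))
        q=np.array(q);f=np.polyfit(q[:,0],q[:,1],1);print(n,"side",s,"slope",f,"std",np.std(q[:,1]-np.polyval(f,q[:,0])))
    # drawer front outer edges
    for s in(1,-1):
        k=P[(s*P[:,1]>.01)&(s*P[:,1]<.13)&(P[:,0]<-.09)&(P[:,0]>-.2)&(P[:,2]<.062)]
        q=[]
        for y in np.arange(.01,.13,.005):
            kk=k[abs(s*k[:,1]-y)<.004]
            if len(kk): q.append((s*y,kk[:,0].min()))
        q=np.array(q);f=np.polyfit(q[:,0],q[:,1],1);print(n,"front",s,f,"at knob",np.polyval(f,s*.0695))
        kn=(abs(L[:,1]-s*.0695)<.025)&(L[:,2]>.018)&(L[:,2]<.04)&(L[:,0]<-.13)&(L[:,0]>-.2)
        print("  knob",L[kn].min(0),L[kn].max(0),L[kn].mean(0),kn.sum())
    # lid top edge outer line
    T=L[(L[:,2]>.2)&(L[:,2]<.25)&(abs(L[:,1])<.16)&(L[:,0]>0)&(L[:,0]<.12)]
    q=[]
    for y in np.arange(-.13,.13,.01):
        kk=T[abs(T[:,1]-y)<.005]
        if len(kk):q.append((y,kk[:,0].max(),kk[:,0].min(),kk[:,2].max()))
    q=np.array(q);print(n,"lid slope",np.polyfit(q[:,0],q[:,1],1),np.polyfit(q[:,0],q[:,2],1),q[:,3].mean(),"y",T[:,1].min(),T[:,1].max())
```

```text
top side 1 slope [0.00979936 0.14386026] std 0.0008912798513230078
top side -1 slope [ 0.01804866 -0.13614329] std 0.00028987603227481005
top front 1 [-0.01325102 -0.12558262] at knob -0.12650356076033625
  knob [-0.14502635  0.06217226  0.02007989] [-0.13138621  0.08116376  0.03935996] [-0.13907422  0.07049936  0.03500117] 36
top front -1 [-0.01041574 -0.12611224] at knob -0.12538834969895854
  knob [-0.14380633 -0.0768241   0.02943192] [-0.13024529 -0.05832526  0.03967849] [-0.13834583 -0.06834524  0.03500993] 34
top lid slope [-0.01550229  0.0786957 ] [-0.01493981  0.05575655] 0.23732840243656786 y -0.13721420766942327 0.14743387657346319
scene side 1 slope [0.02093084 0.14730113] std 0.0005338440143711379
scene side -1 slope [ 0.01093288 -0.13473916] std 0.0014849717498353944
scene front 1 [-0.02420061 -0.12169127] at knob -0.12337320772632578
  knob [-0.14237199  0.06679253  0.02346674] [-0.13037453  0.08458596  0.03829167] [-0.13680171  0.07634426  0.03188688] 38
scene front -1 [-0.01001027 -0.12221575] at knob -0.12152003373203754
  knob [-0.14091667 -0.07229444  0.02201397] [-0.13037417 -0.05499377  0.03783587] [-0.13589567 -0.06191989  0.03148663] 31
scene lid slope [-0.01049453  0.07941391] [-0.01266963  0.05736175] 0.23464319789566856 y -0.1372163857698077 0.15036462347016152
```

```bash
cat > g.py <<'E'
import numpy as np
from h import *
from scipy.spatial.transform import Rotation as Rn
b=np.load("box.npz");c0,R0=b["c"],b["R"]
dy=.014
R=R0@np.array([[np.cos(dy),-np.sin(dy)],[np.sin(dy),np.cos(dy)]])
c=c0+R0@np.array([0.0,.0042])
def W(x,y,z): return np.r_[c+R@np.array([x,y]),z]
def quat(s):  # tool x = s*box x, z down
    X=np.r_[R[:,0]*s,0];Z=np.array([0,0,-1.]);Y=np.cross(Z,X)
    q=Rn.from_matrix(np.stack([X,Y,Z],1)).as_quat();return np.r_[q[3],q[:3]]
TT=.008
E
python3 - <<'E'
from g import *
from bench import *
print(c,np.arctan2(R[1,0],R[0,0]))
A=cloud(pickle.load(open("a.pkl","rb"))["top"]).reshape(-1,3);L=np.c_[(A[:,:2]-c)@R,A[:,2]]
P=L[(L[:,2]>.061)&(L[:,2]<.07)&(abs(L[:,1])<.12)&(L[:,0]>-.1)&(L[:,0]<-.05)];print("front rim",np.percentile(P[:,0],[1,5,50,95]),len(P))
st=state();q=st["ee_rot"];print(Rn.from_quat(np.r_[q[1:],q[0]]).as_matrix().round(2))
for s in(1,-1):
    q=quat(s)
    for p in[W(-.19,.0695,.25),W(-.19,.0695,.024),W(-.10,.0695,.024),W(-.10,-.0695,.024),W(-.19,-.0695,.024),W(0,0,.29),W(.14,0,.29),W(.13,0,.2),W(-.04,0,.08)]:
        j=inverse_kinematics(p,q);print(s,p.round(3),None if j is None else np.round(j,2))
E
```

```text
[ 0.59188086 -0.15562105] -1.1549331653742039
front rim [-0.07618138 -0.07557879 -0.07170026 -0.0521952 ] 328
[[-0.96  0.28 -0.  ]
 [ 0.28  0.96 -0.  ]
 [ 0.   -0.   -1.  ]]
1 [0.579 0.046 0.25 ] None
1 [0.579 0.046 0.024] None
1 [ 0.615 -0.036  0.024] [-0.11  0.19  1.49 -0.    1.46  2.61]
1 [ 0.488 -0.092  0.024] [-0.26 -0.13  1.82 -0.    1.45  2.47]
1 [ 0.452 -0.01   0.024] [-0.1  -0.26  1.93 -0.    1.47  2.63]
1 [ 0.592 -0.156  0.29 ] [-0.31  0.15  1.07 -0.    1.93  2.41]
1 [ 0.648 -0.284  0.29 ] [-0.46  0.43  0.72 -0.    1.99  2.27]
1 [ 0.644 -0.275  0.2  ] [-0.45  0.37  0.97 -0.    1.81  2.27]
1 [ 0.576 -0.119  0.08 ] [-0.26  0.08  1.51 -0.    1.55  2.46]
-1 [0.579 0.046 0.25 ] [ 0.02  0.04  1.25 -0.    1.85 -0.39]
-1 [0.579 0.046 0.024] [ 0.02  0.1   1.59 -0.    1.45 -0.39]
-1 [ 0.615 -0.036  0.024] [-0.11  0.19  1.49 -0.    1.46 -0.53]
-1 [ 0.488 -0.092  0.024] [-0.26 -0.13  1.82 -0.    1.45 -0.67]
-1 [ 0.452 -0.01   0.024] [-0.1  -0.26  1.93 -0.    1.47 -0.51]
-1 [ 0.592 -0.156  0.29 ] [-0.31  0.15  1.07 -0.    1.93 -0.73]
-1 [ 0.648 -0.284  0.29 ] [-0.46  0.43  0.72 -0.    1.99 -0.88]
-1 [ 0.644 -0.275  0.2  ] [-0.45  0.37  0.97 -0.    1.81 -0.87]
-1 [ 0.576 -0.119  0.08 ] [-0.26  0.08  1.51 -0.    1.55 -0.68]
```

Run:
```python
from g import *
from bench import *
q=quat(-1)
close(); print("gap",state()["finger_gap"])
move_to(W(-.185,.0695,.2),q)
move_l(W(-.185,.0695,.025),speed=.15)
n=np.r_[R[:,0],0]
hold(.2);s=state();f0=s["ft_force"];print(s["time"],s["ee_pos"]-W(-.185,.0695,.025),f0)
im=get_image("top");cv2.imwrite("pics/b_top.png",cv2.resize(im["frame"][80:280,205:435],None,fx=3,fy=3))
```

```text
gap 0.00023088981820979586
5.4083 [5.36118194e-04 2.05171047e-05 9.68625933e-04] [-0.60512581 -0.43819269  0.1970528 ]
```

View pics/b_top.png

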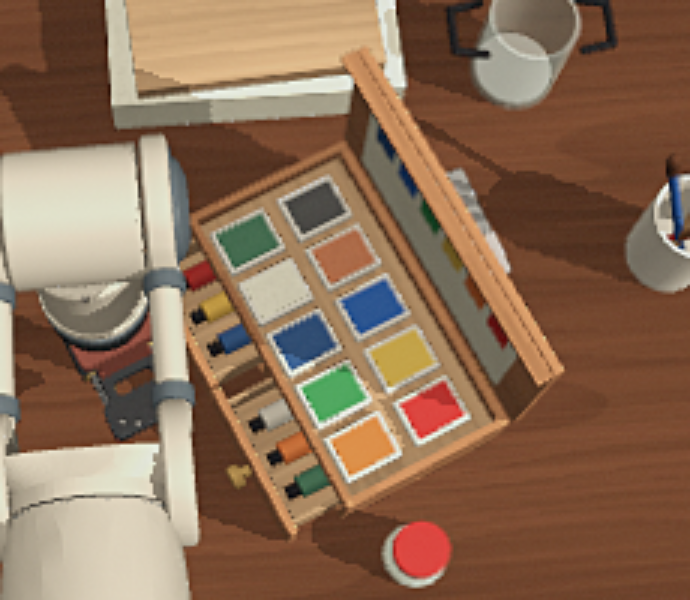

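The crop shows the gripper in front of the left drawer near (120,390), with the left knob hidden under the arm. The box, both drawers and the lid have not moved. Next is the left drawer push, with force checks.

```bash
cat >> g.py <<'E'
def push(y,x0=-.165,x1=-.114,xmax=-.095,z=.025,flim=9):
    from bench import move_l,state,hold
    n=np.r_[R[:,0],0];f0=state()["ft_force"]
    x=x0;log=[]
    while x<xmax:
        x+= .006 if x<x1-.001 else .0015
        move_l(W(x,y,z),speed=.05)
        s=state();f=-(s["ft_force"]-f0)@n;px=(R.T@(s["ee_pos"][:2]-c))[0]
        log.append((round(x,4),round(px,4),round(f,1)))
        if f>flim: break
    print(log);print("t",s["time"])
E
python3 - <<'E'
from g import *
from bench import *
push(.0695)
E
```

```text
[(-0.159, np.float64(-0.1589), np.float64(0.5)), (-0.153, np.float64(-0.1528), np.float64(0.6)), (-0.147, np.float64(-0.1466), np.float64(1.0)), (-0.141, np.float64(-0.1405), np.float64(0.2)), (-0.135, np.float64(-0.1345), np.float64(0.4)), (-0.129, np.float64(-0.1285), np.float64(0.4)), (-0.123, np.float64(-0.1225), np.float64(0.8)), (-0.117, np.float64(-0.1165), np.float64(0.9)), (-0.111, np.float64(-0.1135), np.float64(9.4))]
t 8.2583
```

Run:
```python
from g import *
from bench import *
hold(.2);s=state();print(s["ft_force"]@np.r_[R[:,0],0],(R.T@(s["ee_pos"][:2]-c)))
move_l(W(-.185,.0695,.025),speed=.15)
move_l(W(-.185,-.0695,.025),speed=.2)
im=get_image("top");pickle.dump(im,open("c.pkl","wb"));cv2.imwrite("pics/c_top.png",cv2.resize(im["frame"][80:280,205:435],None,fx=3,fy=3))
im=get_image("scene");cv2.imwrite("pics/c_sc.png",cv2.resize(im["frame"][130:310,150:350],None,fx=3,fy=3))
print(state()["time"])
A=cloud(im).reshape(-1,3);L=np.c_[(A[:,:2]-c)@R,A[:,2]]
k=L[(L[:,1]>.02)&(L[:,1]<.12)&(L[:,2]>.045)&(L[:,2]<.062)&(L[:,0]<-.06)&(L[:,0]>-.2)];print(np.percentile(k[:,0],[1,3,10,50]))
```

```text
-10.494825887517177 [-0.11347306  0.06953467]
10.0417
[-0.08164847 -0.0810778  -0.08011244 -0.07131302]
```

View pics/c_top.png

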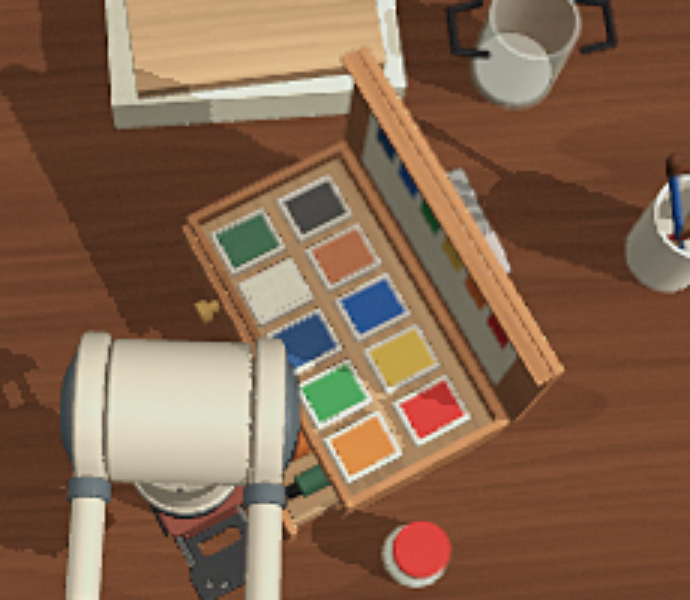

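View pics/c_sc.png

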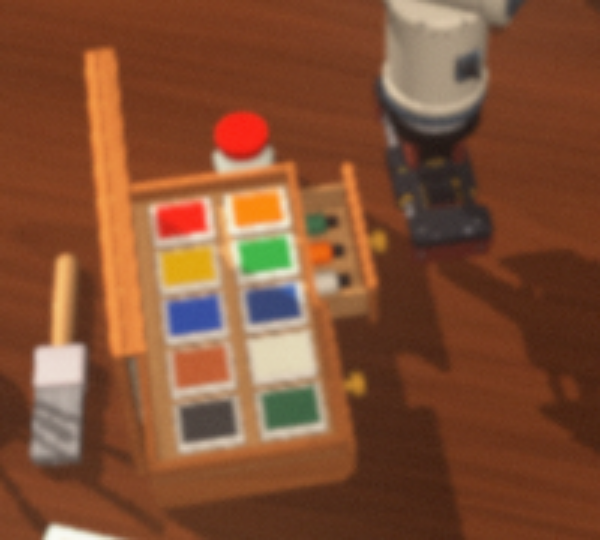

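The left drawer looks home in both views: its front is flush from (190,225) in the top crop, and the knob is at (355,385) in the scene crop. Depth puts the front face at −0.081. The right drawer is still open, and is next.

Run:
```python
from g import *
from bench import *
push(-.0695,x1=-.119)
hold(.2);s=state();print(s["ft_force"]@np.r_[R[:,0],0],(R.T@(s["ee_pos"][:2]-c)))
move_l(W(-.185,-.0695,.025),speed=.15)
move_l(W(-.185,0,.3),speed=.3)
im=get_image("top");cv2.imwrite("pics/d_top.png",cv2.resize(im["frame"][80:280,205:435],None,fx=3,fy=3))
for n in("top","scene"):
    im=get_image(n)
    A=cloud(im).reshape(-1,3);L=np.c_[(A[:,:2]-c)@R,A[:,2]]
    for sg in(1,-1):
        k=L[(sg*L[:,1]>.02)&(sg*L[:,1]<.12)&(L[:,2]>.045)&(L[:,2]<.062)&(L[:,0]<-.06)&(L[:,0]>-.15)];print(n,sg,np.percentile(k[:,0],[1,3,10,50]) if len(k) else 0)
cv2.imwrite("pics/d_sc.png",cv2.resize(im["frame"][100:310,150:390],None,fx=2.5,fy=2.5))
print(state()["time"])
```

```text
[(-0.159, np.float64(-0.1589), np.float64(0.0)), (-0.153, np.float64(-0.1528), np.float64(0.3)), (-0.147, np.float64(-0.1466), np.float64(0.9)), (-0.141, np.float64(-0.1406), np.float64(0.7)), (-0.135, np.float64(-0.1346), np.float64(0.8)), (-0.129, np.float64(-0.1286), np.float64(-0.4)), (-0.123, np.float64(-0.1226), np.float64(0.5)), (-0.117, np.float64(-0.1166), np.float64(0.7)), (-0.1155, np.float64(-0.1154), np.float64(-0.1)), (-0.114, np.float64(-0.114), np.float64(1.0)), (-0.1125, np.float64(-0.1139), np.float64(6.1)), (-0.111, np.float64(-0.1138), np.float64(12.9))]
t 13.575
-11.846556051465997 [-0.11384063 -0.06950577]
top 1 [-0.08341176 -0.08243786 -0.07819596 -0.064278  ]
top -1 [-0.08428659 -0.08400592 -0.08334578 -0.07594918]
scene 1 [-0.08150617 -0.08112214 -0.08010384 -0.07200239]
scene -1 [-0.0817434  -0.08138055 -0.08031725 -0.07196604]
15.6583
```

View pics/d_top.png

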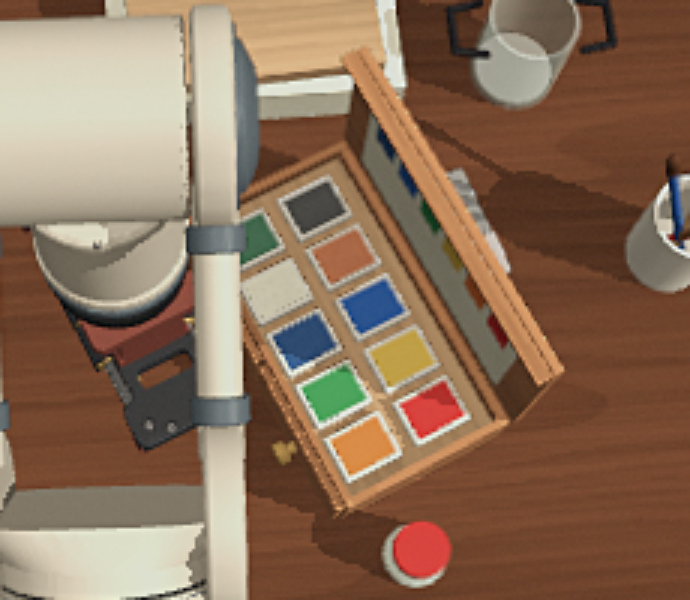

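View pics/d_sc.png

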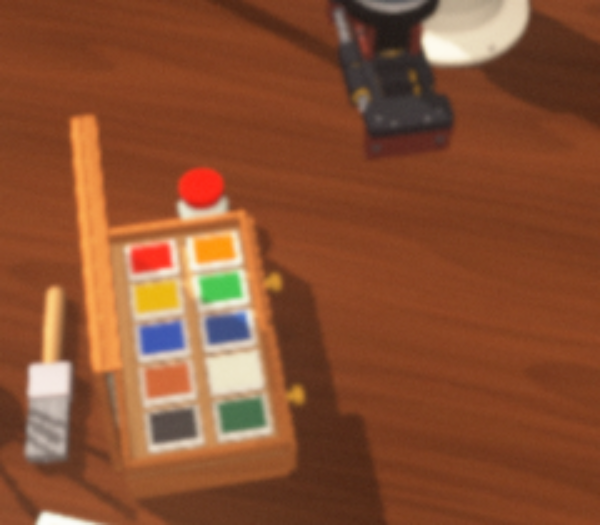

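Both drawers look home: in the scene crop the fronts are flush, with the knobs at (273,283) and (296,395). Depth puts both front faces at about −0.0815. The lid is still up. I'll go over it, come down behind, and sweep it down.

Run:
```python
from g import *
from bench import *
move_l(W(-.12,0,.335),speed=.3)
move_l(W(.14,0,.335),speed=.3)
move_l(W(.14,0,.205),speed=.2)
s=state();print(s["time"],s["ee_pos"]-W(.14,0,.205))
im=get_image("scene");cv2.imwrite("pics/e_sc.png",cv2.resize(im["frame"][80:310,120:360],None,fx=2.5,fy=2.5))
im=get_image("top");cv2.imwrite("pics/e_top.png",cv2.resize(im["frame"][50:280,225:485],None,fx=2.6,fy=2.6))
```

```text
17.875 [0.00034214 0.00049241 0.00240143]
```

View pics/e_sc.png

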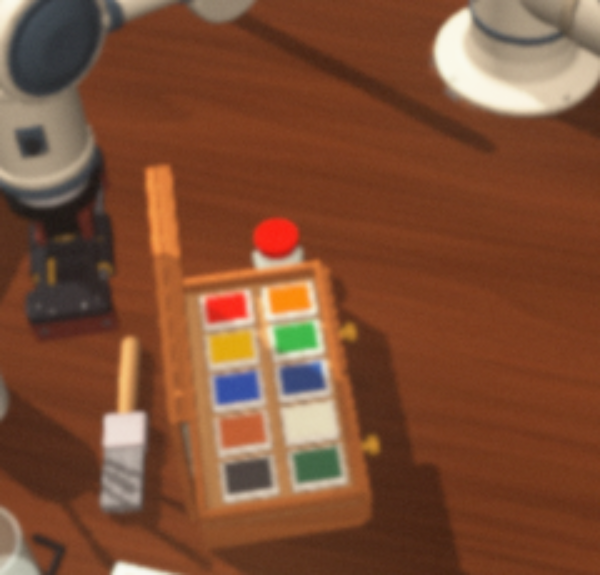

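View pics/e_top.png

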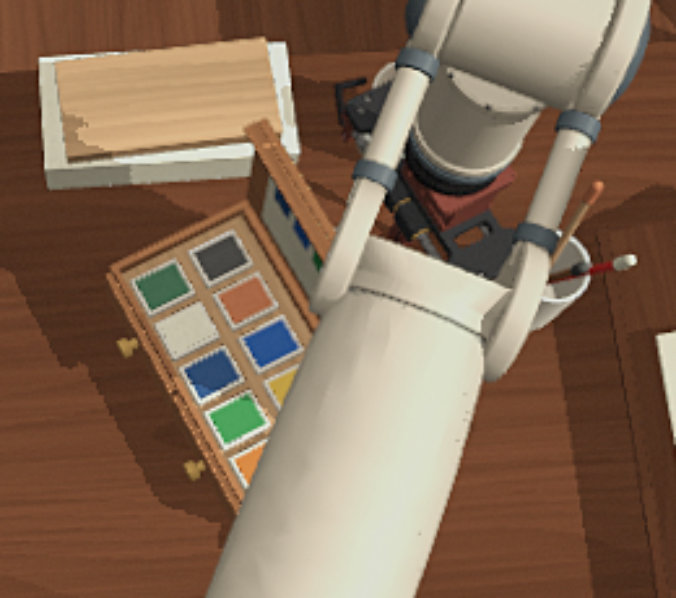

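The gripper is behind the lid, at (70,290) in the scene crop, and clear of the lid edge. The pot at (560,280) in the top crop has not been touched. Next is the arc.

Run:
```python
from g import *
from bench import *
h=.014;sl=.125;hx=.0785
f0=state()["ft_force"];log=[]
def tcp(a):
    return W(hx-sl*np.cos(a)+.009*np.sin(a)+h,0,.065+sl*np.sin(a)+.009*np.cos(a)+TT)
ok=True
for a in np.arange(1.6,-.001,-.1):
    move_l(tcp(a),speed=.08)
    s=state();f=s["ft_force"]-f0
    log.append((round(a,2),round(f@np.r_[R[:,0],0],1),round(f[2],1)))
    if np.linalg.norm(f)>25: print("STOP");ok=False;break
print(log,s["time"])
if ok:
    p=tcp(0)
    for k in range(8):
        if f[2]>8: break
        p[2]-=.0015;move_l(p,speed=.03);s=state();f=s["ft_force"]-f0;print(p[2].round(4),s["ee_pos"][2].round(4),f.round(1))
    hold(.3);print(state()["time"])
im=get_image("scene");cv2.imwrite("pics/f_sc.png",cv2.resize(im["frame"][80:310,120:360],None,fx=2.5,fy=2.5))
```

```text
[(np.float64(1.6), np.float64(0.8), np.float64(0.6)), (np.float64(1.5), np.float64(0.3), np.float64(0.3)), (np.float64(1.4), np.float64(-0.3), np.float64(-0.3)), (np.float64(1.3), np.float64(0.0), np.float64(0.7)), (np.float64(1.2), np.float64(0.1), np.float64(0.5)), (np.float64(1.1), np.float64(0.4), np.float64(0.5)), (np.float64(1.0), np.float64(0.5), np.float64(0.6)), (np.float64(0.9), np.float64(0.9), np.float64(0.6)), (np.float64(0.8), np.float64(0.4), np.float64(-0.3)), (np.float64(0.7), np.float64(0.5), np.float64(0.8)), (np.float64(0.6), np.float64(1.5), np.float64(-0.3)), (np.float64(0.5), np.float64(1.2), np.float64(-0.0)), (np.float64(0.4), np.float64(0.8), np.float64(0.2)), (np.float64(0.3), np.float64(0.4), np.float64(0.8)), (np.float64(0.2), np.float64(0.9), np.float64(0.8)), (np.float64(0.1), np.float64(0.1), np.float64(0.3)), (np.float64(-0.0), np.float64(0.5), np.float64(4.0))] 23.5
0.0805 0.0823 [-0.6 -0.5  9.6]
24.05
```

View pics/f_sc.png

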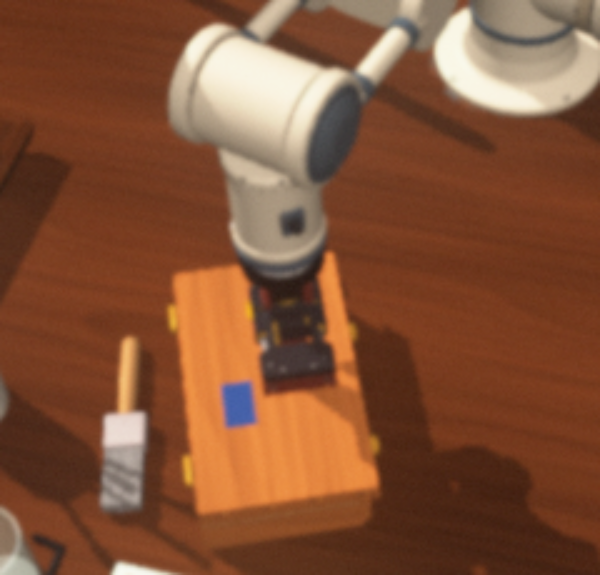

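The lid lies flat over the box (corners about (175,270), (335,255), (378,490) and (195,515)) and the drawer knobs are still tucked in. I'll back off and check the lid angle and the loose objects.

Run:
```python
from g import *
from bench import *
p=state()["ee_pos"].copy();p[2]=.25;move_l(p,speed=.2)
move_l(W(-.25,.05,.3),speed=.3);hold(.3)
d0=pickle.load(open("a.pkl","rb"))
for n in("top","scene"):
    im=get_image(n)
    A=cloud(im).reshape(-1,3);L=np.c_[(A[:,:2]-c)@R,A[:,2]]
    for sg in(1,-1):
        k=L[(sg*L[:,1]>.02)&(sg*L[:,1]<.12)&(L[:,2]>.025)&(L[:,2]<.045)&(L[:,0]<-.06)&(L[:,0]>-.15)];print(n,sg,"knob end",k[:,0].min() if len(k) else 0)
    m=(L[:,0]>-.07)&(L[:,0]<.07)&(L[:,1]<-.02)&(L[:,1]>-.13)&(L[:,2]>.03)&(L[:,2]<.15);Q=L[m]
    f=np.linalg.lstsq(np.c_[Q[:,:2],np.ones(len(Q))],Q[:,2],rcond=None)[0];print(n,"lid plane",f.round(4),len(Q))
    diff=cv2.absdiff(im["frame"],d0[n]["frame"]).max(2)
    g=im["frame"].copy();g[diff>40]=(255,0,255);cv2.imwrite(f"pics/g_{n}.png",im["frame"]);cv2.imwrite(f"pics/gd_{n}.png",g)
s=state();print(s["time"],s["ft_force"])
```

```text
top 1 knob end -0.10129544942047543
top -1 knob end -0.10188709335335604
top lid plane [ 0.0007 -0.0004  0.075 ] 2511
scene 1 knob end -0.09935642424936604
scene -1 knob end -0.09974526972437789
scene lid plane [ 0.0017 -0.0017  0.0723] 1929
26.4167 [-0.83645875  0.68704672  0.80269021]
```

View pics/gd_scene.png

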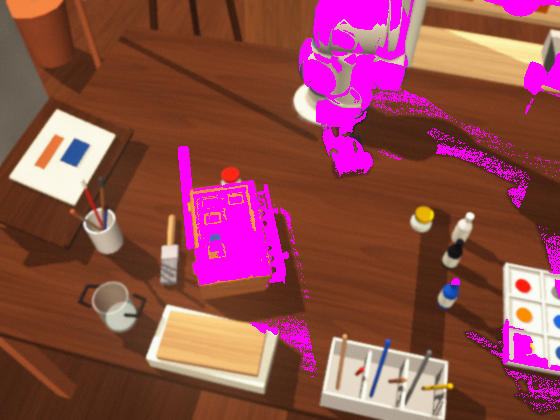

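View pics/gd_top.png

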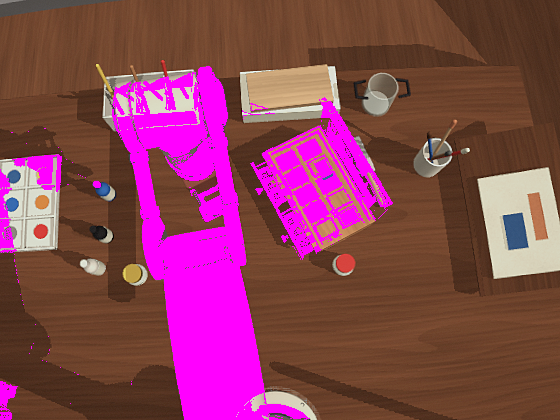

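The difference pictures show change only at the box, the arm and the shadows; the blue bottle's cap at (452,284) only lost a shadow. The jars, bottles, brush and pot look unmoved. The lid plane is level (tilt under 0.002) and both knob ends are at their home position, so I'm handing in.

```bash
python3 -c "
from bench import *
job_done()"
```

```text
the job is handed in; nothing more can be done
```

I pushed the left drawer and then the right drawer home by their knobs with closed fingertips. Then I swept the lid over from behind and pressed it flat, and handed the job in at about 26.5 s of the 61 s. No verdict was reported.

- **Drawers:** the last pictures put both knob ends 99–102 mm in front of my estimated box origin, against 98 mm for fully home. The two drawers agree within 1 mm, and the few millimetres over fit my estimate of the box position being slightly off. Each drawer came up against a firm stop, pressed with about 10–13 N.
- **Lid:** it lies flat, with a tilt under 0.002 rad in both views and its top at 72–75 mm, where 74 mm is expected. I pressed it down with about 10 N.
- **Loose objects:** comparing pictures from before and after, none of the jars, bottles, the brush or the pot moved visibly. The change at the blue bottle's cap looks like a shadow.
- **Robot:** the arm was clear of everything at hand-in, and the wrist force showed only noise.
- **Disagreement:** my first box pose, from picked corners, was about 9 mm off at some corners. I corrected it from the depth edges before moving.

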